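# Clamp a jar from the sliding-door cabinet in the jar clamp

### The arm

A 7-joint arm with a two-finger parallel gripper is mounted at the origin on the work surface. World frame = base frame: x ahead of the robot, y to its left, z up, the work surface at z = 0. Lengths are in m, angles in rad, forces in N, time in s.
With the tool pointing down it reaches from about 0.4 to 0.85 m from the base axis. Payload 10.4 kg.
Tool frame: the origin (TCP) lies between the finger pads; the fingertips stand manip.tip_extent ahead of it and the grasp point (between the pads) lies 6 mm ahead of it (manip.tip_extent is the distance from the TCP to the fingertips, in m); z points along the fingers, y is the line along which they close (so a half turn about z gives the same grasp; the last joint's range is limited). The gripper opens to 85 mm and grips with 20 to 120 N. Pads are 22 mm wide; open, the fingers measure 114 mm over their backs; the gripper's body (76 mm by 85 mm) begins 54 mm behind the grasp point. The pads swing forward as they close: fully open they stand 13 mm farther back than shut.
Start: joints at [1.093, 0.332, -0.065, 1.46, 0.022, 1.35, -0.088], TCP at [0.275, -0.561, 0.256] pointing down, gripper open.
Joint ranges: [-2.6, 2.6], [-0.5, 2.12], [-1.47, 1.34], [0.16, 2.42], [-1.27, 4.41], [0.06, 2.06], [-2.6, 2.6]. Speed limits (rad/s): [2.22, 2.22, 2.79, 2.79, 3.14, 3.14, 3.14].

### API

Orientations are given as a unit quaternion [x, y, z, w].
In Python, from workcell import get_obs, optics, workorder, manip gives the robot as it stands.
- The arm moves only by the tool jog_arm, never from a script. Its argument "increments" is a list of rows, each a list of 7 numbers: the shift along the tool's x, y, z in m, then the turn, a rotation vector about the tool's x, y, z in rad, then the opening, from -1 (shut) to 1 (fully open). A call has 1 to 5 rows; each row is the pose to reach, as a shift and turn from the pose commanded when the call began, along the tool's axes at that moment; what a row does not reach only later rows make up. A row lasts 1/12 s, in which the tool goes at most 41.7 mm and 7.16 degrees, less where a joint would pass 70% of its speed; a pose out of reach is approached as far as the arm can. A call with a gripper value outside its range is refused whole. The fingers move at their own pace and stop on an object; "grip_force" is the grip in N (left out, the last holds). Time passes only in rows, so rows that repeat a pose let the fingers close. It gives the time, the measured TCP pose, the force, the opening and the grip force at its end, in the units of the state.
- get_obs(): the state, without advancing time (a new reading comes with each control period).
- optics.camera(name): name is "scene" or "top" or "wrist"; returns a dict with "color" (480x640x3 uint8, red, green, blue), "depth" (480x640 float32, m along the optical axis (not along the pixel's ray), 0 where there is no reading), "K" (3x3 intrinsics, pixels), "R" (3x3) and "t" (3): a world point X has camera coordinates R X + t. Camera axes: x right, y down, z forward; pixel columns grow to the right and rows downward; lengths in m; the calibration is good to about 2 mm. The wrist camera is an equidistant fisheye: a pixel r from the principal point sees the ray r / f radians off the axis. A picture is of the moment at which its call begins.
- workorder.hand_in(): hands the job in; it is judged then, once.
The state is a dict: "clock": time; "joint_pos": joint angles; "joint_velocities": joint speeds; "tau": joint torques, N m; "position": TCP position; "ee_rot": TCP orientation; "ft_force": force on the tool from outside, world axes, zero at the start; "torque": the same for the moment, N m; "grip_width": opening from 0.0 (shut) to 1.0 (fully open); "grasp_force": force on a finger pad.
Only numpy, scipy, OpenCV 4.12 (cv2) and the standard library are available. Lean on these libraries where they do the work, as an engineer would, in place of code of your own. Each camera call takes 0.05 s, during which the arm holds its last target. There are 200 camera calls.

### The job

Slide the frosted door on the low pine cabinet fully open, take the small mason jar out and set it down, without dropping it, upright on the round rubber disc in the jar clamp. Once you have let go of the jar, crank the clamp's handwheel clockwise, over as many grips as it needs, until its pointer lines up with the raised mark on the housing; the jar is glass, so do not overtighten it. Finish with the frosted door fully shut, the jar still held in the clamp and your hand off everything, and leave the other kitchen things where they are.

Things in the scene. Friction and masses are not known exactly. Their poses are not given: they have to be found in the camera images.
- cabinet: Fixed low pine box, 174 mm (x) by 376 mm (y), walls 118 mm tall. Origin: centre of its underside. Its -y half is an open-topped compartment 150 (x) by 176 (y) mm inside, centred at y = -88 mm, floor 26 mm above the counter; its +y half is boarded over. The frosted door lies flat on top, over the compartment when shut.
- panel (a joint): Frosted sliding door, a 160 (x) by 186 (y) by 6 mm flat panel with its top face 125 mm above the counter. 0 = shut over the compartment, 0.188 m = fully open; it opens along the cabinet's +y, stays where it is left, about 1.5 N of friction.
- panel_handle (a point): Centre of the upright wooden grip on the middle of the door, 21 mm above the door's top face. The grip bar is 44 mm long along the cabinet's x, 12 mm thick along the cabinet's y (the sliding direction), and its top is 12 mm above this point. Axes as the cabinet's.
- jar: Small empty glass mason jar standing upright in the cabinet compartment, 220 g, 90 mm tall, body 60 mm wide up to 72 mm, then a neck 52 mm wide. Origin: centre of its underside.
- clamp: Fixed benchtop jar clamp, white base 110 mm (x) by 300 mm (y), 18 mm thick. Origin: centre of its underside. From -y to +y: a 90 mm square gear housing (top 50 mm above the counter) with the handwheel; a jaw that moves to +y as the wheel is cranked clockwise; the rubber disc for the jar; a fixed V jaw. Jaws end at most 48 mm above the counter.
- seat (a point): Centre of the thin round rubber disc (60 mm) on the clamp's bed, 18 mm above the counter, where the jar is set down (clamp frame x = 0, y = 43 mm). A jar standing here has 12 to 17 mm of room to the moving jaw and 12 mm along y to the V jaw; cranking slides it into the V jaw by itself. Axes as the clamp's.
- pad: Sprung rubber-faced pad, 44 mm wide, on the clamp's moving jaw; the part that touches the jar. It first touches the jar at about 3.7 rad of the wheel and then presses about 16 N more per rad of wheel; 20 N is too tight for the glass. Origin: bottom of the pad.
- wheel (a joint): Angle of the handwheel in rad. 0 = jaw fully back; it grows clockwise seen from above, and the jaw advances 8 mm per rad. The pointer is on the raised mark at 4.20 rad (line it up within 0.15 rad). Starts between 0 and 0.7, hard stop at 5.6. Friction about 0.15 N m: it stays where it is left.
- wheel_grip (a point): On the handwheel's vertical axis at mid-height of its rim, 85 mm above the counter. The wheel is a plain round aluminium disc 58 mm wide, 20 mm thick, on a thin stem, gripped across from above; on its top a dark straight pointer ridge runs from the hub to the rim. This point turns with the wheel.
- mark (a point): The raised mark: a dark bar, 14 by 6 mm and 3 mm high, on top of the gear housing just beyond the wheel's rim, on the clamp's +x side; this point is the middle of its top. Axes as the clamp's.
- big_jar: the larger, 150 mm tall, 84 mm wide open mason jar on the counter; bystander
- canister: round glass canister with a cork top, 90 mm wide, 125 mm tall; bystander
- scraper: blue silicone scraper with a wooden handle lying flat, about 190 mm long; bystander
- spoon: wooden spoon lying flat; bystander
- mug: white mug, 80 mm wide, 95 mm tall; bystander
- band: brass jar-lid ring, 72 mm wide, 16 mm tall, lying flat; bystander

How it is judged:
On the way, in this order (a step that is already met when the one before it is completed fails the run):
1. the frosted door is fully open (value of joint panel above 0.175 m), for 0.1 s.
2. the small jar stands upright between the clamp's jaws, let go of, before the clamp is tightened (x of jar in the frame of clamp between -0.018 and 0.018 m and y of jar in the frame of clamp between 0.02 and 0.07 m and z of jar in the frame of clamp between 0.014 and 0.023 m and angle between jar's own z axis and vertical below 0.1 rad and contact force between the fingers and jar below 0.05 N and value of joint wheel below 2 rad), for 0.2 s.
3. the handwheel is on its mark and the jar is held by the jaw, hand off the clamp (x of jar in the frame of clamp between -0.018 and 0.018 m and y of jar in the frame of clamp between 0.02 and 0.07 m and z of jar in the frame of clamp between 0.014 and 0.023 m and angle between jar's own z axis and vertical below 0.1 rad and contact force between the fingers and jar below 0.05 N and value of joint wheel between 4.05 and 4.35 rad and contact force between pad and jar above 3 N and contact force between the fingers and clamp below 0.05 N), for 0.2 s.
At the end, for the whole second after the job is handed in: The door is within 10 mm of shut; the jar stands upright (within 0.1 rad) on the clamp's bed between the jaws, at rest and let go of; the wheel is within 0.15 rad of its mark (4.20 rad) and let go of, and the pad presses the jar with more than 3 N (all of step 3 and value of joint panel below 0.01 m and linear speed of jar below 0.02 m/s); the robot touches nothing.
It fails at once if the clamp's pad presses the jar with more than 20 N (contact force between pad and jar above 20 N).
It fails at once if the jar is let go of more than 15 mm above the clamp's bed (height (world z) of jar above 0.033 m and contact force between the fingers and jar below 0.02 N).
It fails at once if the jar is tipped over (angle between jar's own z axis and vertical above 0.7 rad).
It fails at once if another kitchen thing is moved by more than 30 mm (distance of any of big_jar, canister, scraper, spoon, mug, band from where it was at the start of the episode above 0.03 m).
It also fails if it takes over 72 s, if anything falls off the work surface, if the arm or the gripper's body presses on something with over 40 N, if the wrist force passes 120 N, or if a joint passes its speed limit or range.

## Working session

There is one attempt and no reset: what is moved stays moved. The work goes in short steps, Python scripts to look and compute and a tool call to move; the robot and the scene stay as the last step left them, time stands still between calls to the robot, and variables do not carry over. Pictures are saved under pics/ and viewed, at most 13 in all, crops included, and the job is handed in when it is done.

Besides the shell and the picture viewer there is one more tool, called after ">>>" as a command line: name --pt "numbers of a row" for each row, then --argument value for the rest. jog_arm: Moves the arm, as the interface text tells. Its arguments: {"type":"object","properties":{"increments":{"type":"array"},"grip_force":{"type":"number"}},"required":["increments"]}

```bash
mkdir -p pics; cat > h.py <<'E'
import numpy as np,cv2
from workcell import get_obs, optics, workorder, manip
def cam(n):
    c=optics.camera(n)
    return c
def save(c,f): cv2.imwrite('pics/'+f,c['color'][:,:,::-1])
def ray(c,u,v):
    K=np.array(c['K']);R=np.array(c['R']);t=np.array(c['t'])
    d=np.linalg.inv(K)@[u,v,1]
    return -R.T@t, R.T@d
def onz(c,u,v,z):
    o,d=ray(c,u,v); return o+d*(z-o[2])/d[2]
def cloud(c):
    K=np.array(c['K']);R=np.array(c['R']);t=np.array(c['t'])
    v,u=np.mgrid[0:480,0:640];d=c['depth']
    p=np.stack([(u-K[0,2])/K[0,0]*d,(v-K[1,2])/K[1,1]*d,d],-1)
    return (p-t)@R
E
python3 - <<'E'
from h import *
o=get_obs();print({k:np.round(v,3) for k,v in o.items()},manip.tip_extent)
for n in('scene','top'):
    c=cam(n);save(c,n+'0.png');print(n,c['K'],np.round(c['R'],3),np.round(c['t'],3))
    np.savez('/tmp/'+n,**c)
E
```

```text
{'clock': np.float64(0.0), 'joint_pos': array([ 1.093,  0.333, -0.065,  1.461,  0.022,  1.35 , -0.088]), 'joint_velocities': array([ 0.001, -0.001, -0.001,  0.   ,  0.   , -0.002,  0.002]), 'tau': array([-1.0000e-03, -6.2545e+01,  4.8000e-02, -3.9160e+01,  1.6000e-02,
        1.0000e-02,  0.0000e+00]), 'position': array([ 0.274, -0.561,  0.256]), 'ee_rot': array([ 0.974,  0.225, -0.   , -0.001]), 'ft_force': array([-0.537,  0.002,  0.092]), 'torque': array([-0.04 , -0.026,  0.   ]), 'grasp_force': np.float64(0.0), 'grip_width': np.float64(1.003)} 0.025
scene [[466.86143757   0.         323.45143799]
 [  0.         466.86143757 236.24439547]
 [  0.           0.           1.        ]] [[ 0.804  0.594  0.016]
 [ 0.444 -0.583 -0.68 ]
 [-0.395  0.555 -0.733]] [-0.434 -0.166  1.64 ]
top [[522.17808397   0.         316.85811448]
 [  0.         522.17808397 244.74780028]
 [  0.           0.           1.        ]] [[-0.025 -1.    -0.005]
 [-0.996  0.026 -0.081]
 [ 0.081  0.003 -0.997]] [-0.004  0.562  1.457]
```

View pics/top0.png

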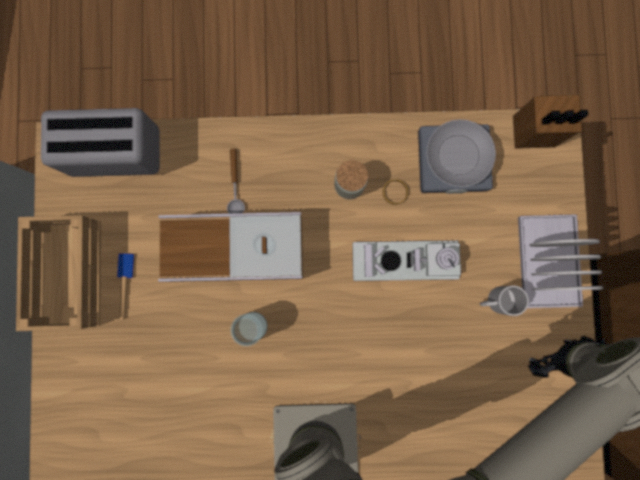

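View pics/scene0.png

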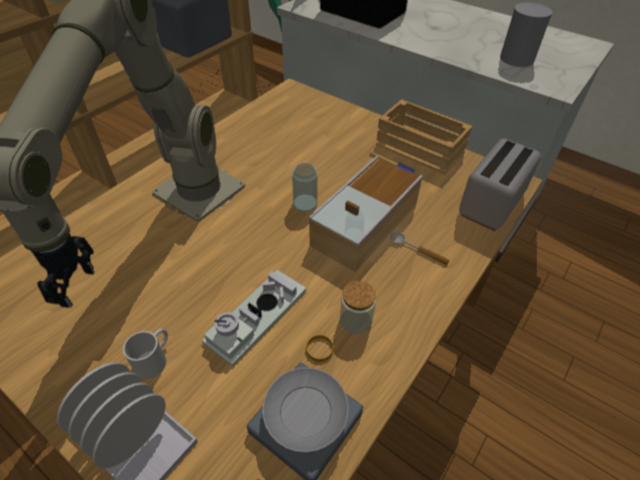

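The top view shows the cabinet with the door on its right half, handle at about (265,245). The clamp has its disc at (391,261) and wheel at (446,259). The scene view shows the handle at (352,208), the disc at (267,302) and the wheel at (228,325).

```bash
cat > m.py <<'E'
from h import *
def mask_big(m,near):
    n,l,s,cc=cv2.connectedComponentsWithStats(m.astype(np.uint8))
    b=[i for i in range(1,n) if s[i,4]>15]
    i=min(b,key=lambda i:np.hypot(*(cc[i]-near)));return l==i,cc[i],s[i,4]
def tri(c1,p1,c2,p2):
    o1,d1=ray(c1,*p1);o2,d2=ray(c2,*p2);d1/=np.linalg.norm(d1);d2/=np.linalg.norm(d2)
    s=np.linalg.lstsq(np.stack([d1,-d2],1),o2-o1,rcond=None)[0]
    a=o1+s[0]*d1;b=o2+s[1]*d2;return (a+b)/2,np.linalg.norm(a-b)
E
python3 - <<'E'
from m import *
T=dict(np.load('/tmp/top.npz'));S=dict(np.load('/tmp/scene.npz'))
hs={}
for n,c,roi in(('T',T,[(265,245),(391,261)]),('S',S,[(352,208),(267,302)])):
    h=cv2.cvtColor(c['color'],cv2.COLOR_RGB2HSV);P=cloud(c)
    brown=(h[...,1]>90)&(h[...,2]<190); dark=h[...,2]<50
    for k,m,p in(('handle',brown,roi[0]),('disc',dark,roi[1])):
        mm,cc,a=mask_big(m,p);hs[n+k]=cc
        print(n,k,cc.round(1),a,np.median(P[mm],0).round(4))
for k in('handle','disc'):print(k,tri(T,hs['T'+k],S,hs['S'+k]))
# cloud-based rectangles
P=cloud(T)
def rect(zlo,zhi,x0,x1,y0,y1,nm):
    m=(P[...,2]>zlo)&(P[...,2]<zhi)&(P[...,0]>x0)&(P[...,0]<x1)&(P[...,1]>y0)&(P[...,1]<y1)
    q=P[m];r=cv2.minAreaRect((q[:,:2]*1000).astype(np.float32));print(nm,len(q),np.round(r[0],1),np.round(r[1],1),round(r[2],2),'z',np.median(q[:,2]).round(4),'mean',q.mean(0).round(4))
for p in [(265,245),(391,261),(446,259),(250,330),(365,260)]:print(p,P[p[1],p[0]].round(4))
c=onz(T,230,245,.12);d=onz(T,407,260,.02);print(c,d)
rect(.10,.135,c[0]-.12,c[0]+.12,c[1]-.25,c[1]+.25,'cab')
rect(.135,.175,c[0]-.1,c[0]+.1,c[1]-.25,c[1]+.25,'handle')
rect(.012,.11,d[0]-.09,d[0]+.09,d[1]-.2,d[1]+.2,'clamp')
rect(.085,.11,d[0]-.09,d[0]+.09,d[1]-.2,d[1]+.2,'wheel')
rect(.012,.024,d[0]-.09,d[0]+.09,d[1]-.2,d[1]+.2,'bed')
rect(.042,.056,d[0]-.09,d[0]+.09,d[1]-.2,d[1]-.02,'housing')
a=cv2.resize(T['color'][220:300,340:480],None,fx=5.5,fy=5.5,interpolation=cv2.INTER_CUBIC);cv2.imwrite('pics/clamp.png',a[:,:,::-1])
E
```

```text
T handle [264. 245.] 45 [0.5537 0.1175 0.1584]
T disc [390.3 260.5] 266 [ 0.5121 -0.2243  0.018 ]
S handle [351.5 207.3] 108 [0.557  0.11   0.1511]
S disc [263.8 303.7] 328 [ 0.5128 -0.2357  0.0203]
handle (array([0.55389887, 0.11836699, 0.14258589]), np.float64(0.0028405299168313453))
disc (array([ 0.50855579, -0.23015921,  0.00877523]), np.float64(0.011184118555896945))
(265, 245) [0.5537 0.1151 0.1577]
(391, 261) [ 0.5107 -0.2269  0.0183]
(446, 259) [ 0.5088 -0.3646  0.0928]
(250, 330) [0.3263 0.177  0.0079]
(365, 260) [ 0.5138 -0.1505  0.0509]
[0.55921883 0.21166579 0.12      ] [ 0.5122787  -0.27198095  0.02      ]
cab 9248 [556.2 213.9] [377.8 174.6] 89.8 z 0.1213 mean [0.5559 0.2137 0.1212]
handle 109 [554.6 177.4] [158.2 171.2] 89.37 z 0.1568 mean [0.5551 0.1211 0.1543]
clamp 3965 [ 513.  -266.6] [298.6 110. ] 89.42 z 0.0207 mean [ 0.512  -0.2663  0.0339]
wheel 316 [ 511.6 -367.1] [56.5 54.3] 88.96 z 0.092 mean [ 0.5119 -0.3677  0.0921]
bed 2259 [ 513.  -266.6] [298.6 110. ] 89.42 z 0.0173 mean [ 0.5126 -0.233   0.0174]
housing 708 [ 511.8 -352.4] [120.5  89.4] 88.21 z 0.0486 mean [ 0.5104 -0.3545  0.0486]
```

View pics/clamp.png

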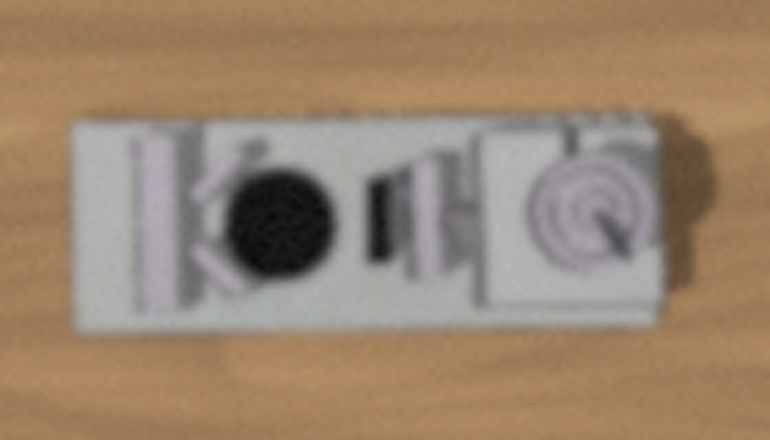

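The clamp crop has the disc at (280,225) and the mark at (570,140). The pointer runs from the hub at (600,215) to (628,255), about 145° clockwise from +x, so the wheel is at about 0.45 rad and needs about +3.75 rad. I'll align the tool with the world axes first, then move above the handle.

>>> jog_arm --pt "0 0 0 0 0 0.12 1" --pt "0 0 0 0 0 0.24 1" --pt "0 0 0 0 0 0.36 1" --pt "0 0 0 0 0 0.454 1" --pt "0 0 0 0 0 0.454 1" --grip_force 40

```text
clock: 0.52
position: [0.2746, -0.5613, 0.2559]
ee_rot: [1.0, -0.002, -0.0, -0.0]
ft_force: [0.4, 0.5, 0.6]
grip_width: 1.002
grasp_force: 0.0
```

>>> jog_arm --pt "0.014 -0.034 0 0 0 0 1" --pt "0.028 -0.068 0 0 0 0 1" --pt "0.042 -0.102 0 0 0 0 1" --pt "0.056 -0.136 0 0 0 0 1" --pt "0.07 -0.17 0 0 0 0 1"

```text
clock: 0.93
position: [0.3447, -0.3897, 0.2561]
ee_rot: [1.0, 0.002, -0.0, 0.0]
ft_force: [0.8, -0.7, -0.5]
grip_width: 1.006
grasp_force: 0.0
```

>>> jog_arm --pt "0.014 -0.034 0 0 0 0 1" --pt "0.028 -0.068 0 0 0 0 1" --pt "0.042 -0.102 0 0 0 0 1" --pt "0.056 -0.136 0 0 0 0 1" --pt "0.07 -0.17 0 0 0 0 1"

```text
clock: 1.35
position: [0.4145, -0.2196, 0.2563]
ee_rot: [1.0, 0.002, -0.0, 0.0]
ft_force: [0.5, 0.2, 0.8]
grip_width: 1.001
grasp_force: 0.0
```

>>> jog_arm --pt "0.014 -0.034 0 0 0 0 1" --pt "0.028 -0.068 0 0 0 0 1" --pt "0.042 -0.102 0 0 0 0 1" --pt "0.056 -0.136 0 0 0 0 1" --pt "0.07 -0.17 0 0 0 0 1"

```text
clock: 1.77
position: [0.4844, -0.0496, 0.2564]
ee_rot: [1.0, 0.002, 0.0, 0.0]
ft_force: [0.9, 0.2, 0.3]
grip_width: 1.001
grasp_force: 0.0
```

>>> jog_arm --pt "0.014 -0.034 0 0 0 0 1" --pt "0.028 -0.068 0 0 0 0 1" --pt "0.042 -0.102 0 0 0 0 1" --pt "0.056 -0.136 0 0 0 0 1" --pt "0.07 -0.17 0 0 0 0 1"

```text
clock: 2.18
position: [0.5544, 0.1203, 0.2562]
ee_rot: [1.0, 0.002, 0.0, 0.0]
ft_force: [0.6, -0.9, 0.3]
grip_width: 0.998
grasp_force: 0.0
```

```bash
python3 - <<'E'
from h import *
c=cam('wrist');save(c,'w1.png');np.savez('/tmp/w1',**c);o=get_obs();print(o['position'],o['joint_pos'].round(2),c['K'],c['R'].round(3),(-c['R'].T@c['t']).round(3))
E
```

```text
[0.55485868 0.12803133 0.25600222] [ 0.22  0.27 -0.62  1.59  0.15  1.34 -1.98] [[371.64829954   0.         325.21378195]
 [  0.         371.64829954 245.12782772]
 [  0.           0.           1.        ]] [[ 0.004 -1.    -0.002]
 [-0.966 -0.005  0.26 ]
 [-0.26   0.001 -0.966]] [0.62  0.119 0.374]
```

View pics/w1.png

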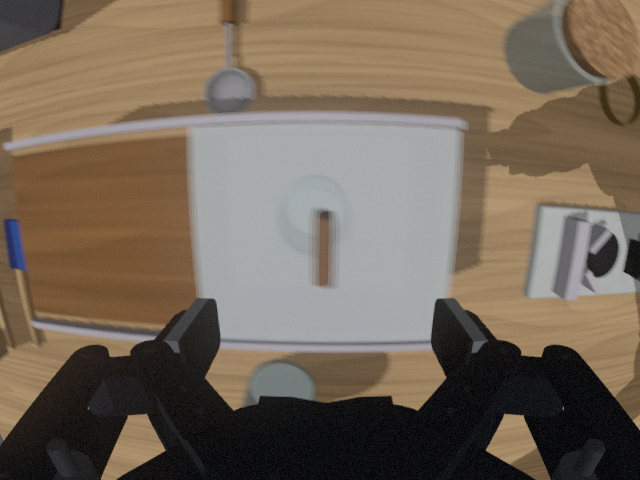

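The wrist view shows the handle bar centred at column 323, so it sits between the fingers. The jar shows faintly through the door at (313,213). I'll go down and grip the handle.

>>> jog_arm --pt "0 0 0.03 0 0 0 1" --pt "0 0 0.06 0 0 0 1" --pt "0 0 0.085 0 0 0 1" --pt "0 0 0.098 0 0 0 0.4" --pt "0 0 0.098 0 0 0 -0.4"

```text
clock: 2.65
position: [0.5524, 0.1182, 0.1554]
ee_rot: [1.0, 0.002, -0.002, 0.0]
ft_force: [-0.2, -1.4, -0.4]
grip_width: 0.751
grasp_force: 0.0
```

>>> jog_arm --pt "0 0 0 0 0 0 -1" --pt "0 0 0 0 0 0 -1" --pt "0 0 0 0 0 0 -1" --pt "0 0 0 0 0 0 -1" --pt "0 0 0 0 0 0 -1"

```text
clock: 3.07
position: [0.5548, 0.1189, 0.1598]
ee_rot: [1.0, 0.0, 0.001, -0.0]
ft_force: [-1.4, -0.7, 7.4]
grip_width: 0.133
grasp_force: 39.9
```

>>> jog_arm --pt "0 -0.012 -0.003 0 0 0 -1" --pt "0 -0.032 -0.003 0 0 0 -1" --pt "0 -0.052 -0.003 0 0 0 -1" --pt "0 -0.072 -0.003 0 0 0 -1" --pt "0 -0.092 -0.003 0 0 0 -1"

```text
clock: 3.48
position: [0.5551, 0.2095, 0.16]
ee_rot: [1.0, -0.001, 0.001, 0.001]
ft_force: [11.6, -2.1, -15.5]
grip_width: 0.135
grasp_force: 42.8
```

>>> jog_arm --pt "0 -0.02 0 0 0 0 -1" --pt "0 -0.04 0 0 0 0 -1" --pt "0 -0.06 0 0 0 0 -1" --pt "0 -0.08 0 0 0 0 -1" --pt "0 -0.094 0 0 0 0 -1"

```text
clock: 3.9
position: [0.5555, 0.3043, 0.16]
ee_rot: [1.0, -0.0, 0.001, 0.001]
ft_force: [10.7, -2.1, -13.6]
grip_width: 0.13
grasp_force: 43.3
```

>>> jog_arm --pt "0 -0.001 0 0 0 0 -1" --pt "0 -0.001 0 0 0 0 -1" --pt "0 -0.001 0 0 0 0 -1"

```text
clock: 4.15
position: [0.5555, 0.3048, 0.1601]
ee_rot: [1.0, -0.0, 0.001, 0.0]
ft_force: [10.6, 1.2, -14.7]
grip_width: 0.129
grasp_force: 43.2
```

>>> jog_arm --pt "0 0 0 0 0 0 1" --pt "0 0 0 0 0 0 1" --pt "0 0 0 0 0 0 1" --pt "0 0 0 0 0 0 1" --pt "0 0 -0.03 0 0 0 1"

```text
clock: 4.57
position: [0.5518, 0.3041, 0.1865]
ee_rot: [1.0, 0.001, -0.004, 0.002]
ft_force: [1.0, -0.4, -1.0]
grip_width: 0.83
grasp_force: 0.0
```

>>> jog_arm --pt "0 0 -0.035 0 0 0 1" --pt "0 0.01 -0.07 0 0 0 1" --pt "0 0.045 -0.075 0 0 0 1" --pt "0 0.085 -0.075 0 0 0 1" --pt "0 0.125 -0.075 0 0 0 1"

```text
clock: 4.98
position: [0.5538, 0.1804, 0.2676]
ee_rot: [1.0, 0.001, 0.001, -0.0]
ft_force: [1.1, -0.4, -0.2]
grip_width: 1.002
grasp_force: 0.0
```

>>> jog_arm --pt "0 0.04 0 0 0 0 1" --pt "0 0.062 0 0 0 0 1" --pt "0 0.062 0 0 0 0 1" --pt "0 0.062 0 0 0 0 1"

```text
clock: 5.32
position: [0.5542, 0.1172, 0.2668]
ee_rot: [1.0, -0.001, 0.0, 0.0]
ft_force: [-0.3, 0.9, 0.3]
grip_width: 1.0
grasp_force: 0.0
```

```bash
python3 - <<'E'
from h import *
c=cam('wrist');np.savez('/tmp/w2',**c);save(c,'w2.png')
T=cam('top');np.savez('/tmp/T2',**T);S=cam('scene');np.savez('/tmp/S2',**S)
o=get_obs();print(o['position'],o['joint_pos'].round(2),(-c['R'].T@c['t']).round(3))
a=np.hstack([cv2.resize(c['color'],(440,330)),cv2.resize(S['color'][120:280,280:450],(350,330))]);cv2.imwrite('pics/j.png',a[:,:,::-1])
E
```

```text
[0.55377088 0.120357   0.26657526] [ 0.22  0.25 -0.6   1.58  0.15  1.36 -1.97] [0.619 0.116 0.385]
```

View pics/j.png

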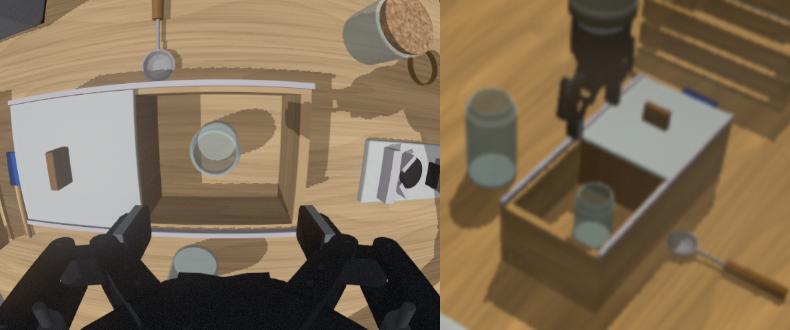

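The wrist view (left) shows the door open and the jar at about (313,218) in full-resolution pixels. The scene crop (right) shows the jar standing in the compartment. Next I'll measure it.

```bash
cat >> h.py <<'E'
def fray(c,u,v):
    K=c['K'];x=(u-K[0,2])/K[0,0];y=(v-K[1,2])/K[1,1];r=np.hypot(x,y)+1e-12
    d=np.array([np.sin(r)*x/r,np.sin(r)*y/r,np.cos(r)])
    return -c['R'].T@c['t'],c['R'].T@d
def fonz(c,u,v,z):
    o,d=fray(c,u,v);return o+d*(z-o[2])/d[2]
def fproj(c,p):
    q=c['R']@p+c['t'];th=np.arctan2(np.hypot(q[0],q[1]),q[2]);f=th/np.hypot(q[0],q[1])*c['K'][0,0]
    return q[:2]*f+c['K'][:2,2]
E
python3 - <<'E'
from m import *
c=dict(np.load('/tmp/w2.npz'))
h=cv2.cvtColor(c['color'],cv2.COLOR_RGB2HSV)
m=((h[...,0]>28)&(h[...,2]>70));m[:, :240]=0;m[:,400:]=0;m[:150]=0;m[300:]=0
mm,cc,a=mask_big(cv2.morphologyEx(m.astype(np.uint8),cv2.MORPH_OPEN,np.ones((5,5))),(313,218))
ys,xs=np.nonzero(mm);print(cc,a,xs.min(),xs.max(),ys.min(),ys.max())
cn=max(cv2.findContours(mm.astype(np.uint8),0,2)[0],key=cv2.contourArea)
for z in(.116,.098,.026):
    q=np.array([fonz(c,u,v,z)[:2]*1000 for u,v in cn[:,0]]);(x,y),r=cv2.minEnclosingCircle(q.astype(np.float32));print(z,x,y,r,q.min(0),q.max(0))
D=c['depth'];print('depth',[D[int(v),int(u)] for u,v in((313,218),(313,200),(313,235),(300,250),(330,190))])
# scene
for n,near in(('S2',(346,213)),('T2',None)):
    s=dict(np.load(f'/tmp/{n}.npz'));hs=cv2.cvtColor(s['color'],cv2.COLOR_RGB2HSV)
    if n=='S2':
        b=(hs[...,0]>28)&(hs[...,2]>60);b[:200]=0;b[250:]=0;b[:,:338]=0;b[:,375:]=0
        m2,cc2,a2=mask_big(b,(353,223));y,x=np.nonzero(m2);print('S',cc2,a2,x.min(),x.max(),y.min(),y.max())
        print('tri',tri(s,cc2,s,cc2) if 0 else '')
o=c['color'].copy();cv2.drawContours(o,[cn],-1,(255,0,0),1)
z1=cv2.resize(o[130:310,230:410],(540,540));cv2.imwrite('pics/j2.png',z1[:,:,::-1])
E
```

```text
[313.52945326 207.22680776] 2835 276 348 179 241
0.116 569.0231323242188 126.20378875732422 28.725929260253906 [550.34258963  99.51405633] [596.57890249 152.87878484]
0.098 565.65380859375 126.89955139160156 30.650476455688477 [545.72168344  98.42161175] [595.0557395  155.36167349]
0.026 552.1763916015625 129.682373046875 38.34883117675781 [527.23805866  94.05183345] [588.96308758 165.29322809]
depth [np.float32(0.35926843), np.float32(0.3538783), np.float32(0.35032398), np.float32(0.2800432), np.float32(0.2733218)]
S [353.96883853 227.06232295] 353 345 363 213 239
tri
```

View pics/j2.png

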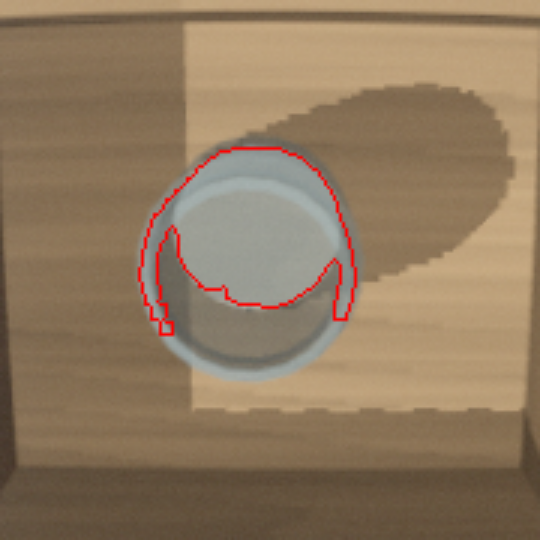

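```bash
python3 - <<'E'
from m import *
c=dict(np.load('/tmp/w2.npz'));s=dict(np.load('/tmp/S2.npz'))
print('rim near',fonz(c,313,257,.116).round(4),'base disc',fonz(c,315.8,211,.029).round(4))
print('disc l/r',[fonz(c,u,211,.029).round(4) for u in(288.5,343)],'t/b',[fonz(c,315,v,.029).round(4) for v in(189.5,232.3)])
D=c['depth'];K=c['K'];pts=[]
for v in range(165,265):
  for u in range(268,360):
    d=D[v,u]
    if d>0:
      o,r=fray(c,u,v);rz=(c['R']@r)[2];p=o+r*d/rz
      pts.append(p)
p=np.array(pts);
for lo,hi in((.105,.13),(.08,.105),(.05,.08)):
    q=p[(p[:,2]>lo)&(p[:,2]<hi)]
    if len(q)>5:(x,y),r=cv2.minEnclosingCircle((q[:,:2]*1000).astype(np.float32));print(lo,len(q),x,y,r,np.median(q[:,2]))
# two-view: base disc centre wrist x scene base
o1,d1=fray(c,315.8,211)
for uv in((354,235),(354,232),(353,238)):
    o2,d2=ray(s,*uv);d2/=np.linalg.norm(d2);t=np.linalg.lstsq(np.stack([d1,-d2],1),o2-o1,rcond=None)[0];print(uv,(o1+t[0]*d1).round(4),(o2+t[1]*d2).round(4))
E
```

```text
rim near [0.5378 0.1256 0.116 ] base disc [0.558  0.1256 0.029 ]
disc l/r [array([0.5582, 0.1522, 0.029 ]), array([0.558 , 0.0993, 0.029 ])] t/b [array([0.579 , 0.1263, 0.029 ]), array([0.5368, 0.1266, 0.029 ])]
0.105 1392 563.8438110351562 125.58283233642578 27.627710342407227 0.11561007758668698
0.08 731 564.2479858398438 125.71888732910156 30.105527877807617 0.0992033657198984
0.05 668 565.1140747070312 125.4255599975586 29.1646671295166 0.06550353155199326
(354, 235) [0.5567 0.1259 0.0212] [0.5639 0.1286 0.02  ]
(354, 232) [0.5591 0.1255 0.0356] [0.5636 0.1272 0.0348]
(353, 238) [0.5539 0.1263 0.0049] [0.561  0.129  0.0038]
```

>>> jog_arm --pt "0.0095 -0.0065 0.02 0 0 0 1" --pt "0.0095 -0.0065 0.05 0 0 0 1" --pt "0.0095 -0.0065 0.08 0 0 0 1" --pt "0.0095 -0.0065 0.105 0 0 0 1" --pt "0.0095 -0.0065 0.125 0 0 0 1"

```text
clock: 5.88
position: [0.5625, 0.1268, 0.1391]
ee_rot: [1.0, 0.002, -0.001, -0.0]
ft_force: [0.4, -0.3, 0.0]
grip_width: 1.002
grasp_force: 0.0
```

>>> jog_arm --pt "0 0 0.02 0 0 0 1" --pt "0 0 0.038 0 0 0 1" --pt "0 0 0.049 0 0 0 1" --pt "0 0 0.049 0 0 0 1" --pt "0 0 0.049 0 0 0 1"

```text
clock: 6.3
position: [0.5634, 0.1262, 0.0925]
ee_rot: [1.0, 0.001, -0.0, -0.0]
ft_force: [0.1, -0.1, 0.0]
grip_width: 1.0
grasp_force: 0.0
```

>>> jog_arm --pt "0 0 0 0 0 0 0.4" --pt "0 0 0 0 0 0 0.3" --pt "0 0 0 0 0 0 0.2" --pt "0 0 0 0 0 0 0.1" --pt "0 0 0 0 0 0 0" --grip_force 35

```text
clock: 6.72
position: [0.5643, 0.1258, 0.0938]
ee_rot: [1.0, 0.0, 0.001, -0.0]
ft_force: [-1.9, 0.2, 7.0]
grip_width: 0.693
grasp_force: 37.2
```

>>> jog_arm --pt "0 0 0 0 0 0 -0.3" --pt "0 0 0 0 0 0 -0.3" --pt "0 0 0 0 0 0 -0.3"

```text
clock: 6.97
position: [0.5643, 0.1258, 0.0938]
ee_rot: [1.0, 0.001, 0.001, -0.0]
ft_force: [-1.4, 0.8, 6.9]
grip_width: 0.694
grasp_force: 37.2
```

>>> jog_arm --pt "0 0 -0.01 0 0 0 -0.3" --pt "0 0 -0.035 0 0 0 -0.3" --pt "0 0 -0.065 0 0 0 -0.3" --pt "0 0 -0.095 0 0 0 -0.3" --pt "0 0 -0.12 0 0 0 -0.3"

```text
clock: 7.38
position: [0.5635, 0.1253, 0.2152]
ee_rot: [1.0, 0.0, 0.001, -0.0]
ft_force: [0.2, -0.2, -2.1]
grip_width: 0.688
grasp_force: 38.6
```

>>> jog_arm --pt "-0.003 0.02 -0.01 0 0 0 -0.3" --pt "-0.007 0.048 -0.01 0 0 0 -0.3" --pt "-0.011 0.078 -0.01 0 0 0 -0.3" --pt "-0.015 0.108 -0.01 0 0 0 -0.3" --pt "-0.02 0.138 -0.01 0 0 0 -0.3"

```text
clock: 7.8
position: [0.5432, -0.0141, 0.2231]
ee_rot: [1.0, 0.001, 0.0, 0.0]
ft_force: [0.5, 0.0, -3.0]
grip_width: 0.69
grasp_force: 38.8
```

>>> jog_arm --pt "-0.004 0.03 0 0 0 0 -0.3" --pt "-0.008 0.06 0 0 0 0 -0.3" --pt "-0.013 0.09 0 0 0 0 -0.3" --pt "-0.017 0.12 0 0 0 0 -0.3" --pt "-0.021 0.15 0 0 0 0 -0.3"

```text
clock: 8.22
position: [0.5221, -0.1642, 0.2231]
ee_rot: [1.0, 0.0, 0.0, 0.0]
ft_force: [1.1, 0.2, -2.6]
grip_width: 0.692
grasp_force: 38.8
```

>>> jog_arm --pt "-0.005 0.03 0 0 0 0 -0.3" --pt "-0.01 0.0615 0 0 0 0 -0.3" --pt "-0.01 0.0615 0 0 0 0 -0.3" --pt "-0.01 0.0615 0 0 0 0 -0.3"

```text
clock: 8.55
position: [0.5119, -0.2265, 0.2227]
ee_rot: [1.0, -0.002, -0.0, 0.0]
ft_force: [0.1, 1.2, -2.6]
grip_width: 0.69
grasp_force: 38.8
```

```bash
python3 - <<'E'
from m import *
o=get_obs();print(o['position'],o['joint_pos'].round(2),o['ft_force'])
c=cam('wrist');np.savez('/tmp/w3',**c);save(c,'w3.png');print(fproj(c,np.array([.513,-.224,.018])),fproj(c,np.array([.512,-.367,.095])))
E
```

```text
[ 0.51187841 -0.22647316  0.22270218] [ 0.67  0.24 -0.39  1.67  0.09  1.26 -1.31] [ 0.08376285  1.2474012  -2.58759534]
[321.60893408 220.08207499] [512.29309792 243.18877889]
```

View pics/w3.png

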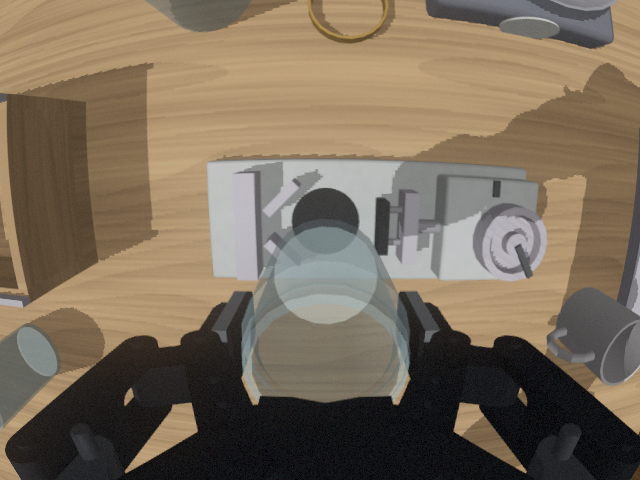

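The wrist view shows the disc centred near (325,218), predicted at (322,220), so the jar is within about 3 mm of it. The mark is at (497,188) and the pointer runs from (514,242) to (529,276). I'll lower the jar.

>>> jog_arm --pt "0 0 0.025 0 0 0 -0.3" --pt "0 0 0.055 0 0 0 -0.3" --pt "0 0 0.08 0 0 0 -0.3" --pt "0 0 0.1 0 0 0 -0.3" --pt "0 0 0.115 0 0 0 -0.3"

```text
clock: 9.02
position: [0.5124, -0.2223, 0.1057]
ee_rot: [1.0, 0.002, -0.001, -0.001]
ft_force: [-0.6, -0.4, -1.2]
grip_width: 0.69
grasp_force: 38.9
```

>>> jog_arm --pt "0 0 0.008 0 0 0 -0.3" --pt "0 0 0.014 0 0 0 -0.3" --pt "0 0 0.018 0 0 0 -0.3" --pt "0 0 0.0195 0 0 0 -0.3" --pt "0 0 0.0195 0 0 0 -0.3"

```text
clock: 9.43
position: [0.5132, -0.2242, 0.0884]
ee_rot: [1.0, 0.001, 0.0, 0.0]
ft_force: [0.5, 0.1, -1.8]
grip_width: 0.69
grasp_force: 38.9
```

>>> jog_arm --pt "0 0 0.001 0 0 0 -0.3" --pt "0 0 0.002 0 0 0 -0.3" --pt "0 0 0.002 0 0 0 -0.3" --pt "0 0 0.002 0 0 0 -0.3"

```text
clock: 9.77
position: [0.5129, -0.2244, 0.0861]
ee_rot: [1.0, 0.0, 0.0, 0.0]
ft_force: [-0.8, -0.4, -2.4]
grip_width: 0.693
grasp_force: 38.9
```

>>> jog_arm --pt "0 0 0.001 0 0 0 -0.3" --pt "0 0 0.002 0 0 0 -0.3" --pt "0 0 0.002 0 0 0 -0.3" --pt "0 0 0.002 0 0 0 -0.3"

```text
clock: 10.1
position: [0.5131, -0.2244, 0.0858]
ee_rot: [1.0, 0.0, 0.0, 0.0]
ft_force: [-8.6, 2.4, 17.6]
grip_width: 0.693
grasp_force: 40.8
```

The jar is in contact with the bed. I'll ease off 1.5 mm and release.

>>> jog_arm --pt "0 0 -0.0015 0 0 0 -0.3" --pt "0 0 -0.0015 0 0 0 0.6" --pt "0 0 -0.0015 0 0 0 1" --pt "0 0 -0.0015 0 0 0 1" --pt "0 0 -0.0015 0 0 0 1"

```text
clock: 10.52
position: [0.5129, -0.2243, 0.0852]
ee_rot: [1.0, 0.0, 0.0, 0.0]
ft_force: [0.0, 0.4, 0.0]
grip_width: 0.998
grasp_force: 0.0
```

>>> jog_arm --pt "0 0 0 0 0 0 1" --pt "0 0 -0.02 0 0 0 1" --pt "0 0 -0.05 0 0 0 1" --pt "0 0 -0.085 0 0 0 1" --pt "0 0 -0.12 0 0 0 1"

```text
clock: 10.93
position: [0.5124, -0.224, 0.2063]
ee_rot: [1.0, 0.0, -0.0, -0.0]
ft_force: [1.1, 0.2, -0.3]
grip_width: 1.001
grasp_force: 0.0
```

>>> jog_arm --pt "0 0.03 0 0 0 -0.12 1" --pt "0 0.06 0 0 0 -0.24 1" --pt "0 0.09 0 0 0 -0.36 1" --pt "0 0.12 0 0 0 -0.48 1" --pt "0 0.143 0 0 0 -0.6 1"

```text
clock: 11.35
position: [0.5122, -0.3701, 0.2051]
ee_rot: [0.955, 0.298, -0.0, 0.0]
ft_force: [0.6, -0.0, -0.5]
grip_width: 1.001
grasp_force: 0.0
```

```bash
python3 - <<'E'
from m import *
o=get_obs();print(o['position'],o['joint_pos'].round(2),o['ee_rot'])
T=cam('top');P=cloud(T);m=(P[...,2]>.09)&(P[...,2]<.125)&(abs(P[...,0]-.513)<.05)&(abs(P[...,1]+.224)<.05)
q=P[m];print(len(q),q.mean(0) if len(q) else 0)
a=cv2.resize(T['color'][220:300,340:480],None,fx=5.5,fy=5.5,interpolation=cv2.INTER_CUBIC);cv2.imwrite('pics/clamp2.png',a[:,:,::-1])
E
```

```text
[ 0.51215505 -0.37005546  0.20512626] [ 0.85  0.41 -0.39  1.49  0.16  1.27 -0.52] [ 9.54602113e-01  2.97883586e-01 -2.78921958e-04  3.11048574e-04]
153 [ 0.51183897 -0.21929062  0.10157837]
```

View pics/clamp2.png

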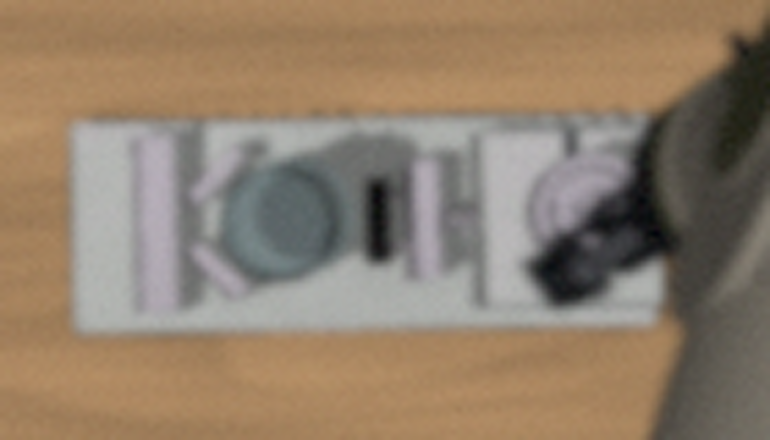

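The top view shows the jar upright on the disc between the jaws, and the hand over the wheel. I'll unwind the last joint so that one grip can cover the whole turn.

>>> jog_arm --pt "0 0 0 0 0 -0.12 1" --pt "0 0 0 0 0 -0.24 1" --pt "0 0 0 0 0 -0.36 1" --pt "0 0 0 0 0 -0.48 1" --pt "0 0 0 0 0 -0.6 1"

```text
clock: 11.82
position: [0.5129, -0.3671, 0.2051]
ee_rot: [0.824, 0.567, -0.0, -0.0]
ft_force: [-0.3, 0.2, 0.7]
grip_width: 1.004
grasp_force: 0.0
```

>>> jog_arm --pt "0 0 0 0 0 -0.12 1" --pt "0 0 0 0 0 -0.24 1" --pt "0 0 0 0 0 -0.36 1" --pt "0 0 0 0 0 -0.48 1" --pt "0 0 0 0 0 -0.6 1"

```text
clock: 12.23
position: [0.5129, -0.367, 0.2052]
ee_rot: [0.619, 0.785, 0.0, -0.0]
ft_force: [0.7, 0.2, -0.1]
grip_width: 1.0
grasp_force: 0.0
```

>>> jog_arm --pt "0 0 0 0 0 -0.12 1" --pt "0 0 0 0 0 -0.24 1" --pt "0 0 0 0 0 -0.36 1" --pt "0 0 0 0 0 -0.48 1" --pt "0 0 0 0 0 -0.6 1"

```text
clock: 12.65
position: [0.5129, -0.3671, 0.2052]
ee_rot: [0.36, 0.933, 0.0, -0.0]
ft_force: [-0.5, -0.2, 0.6]
grip_width: 0.998
grasp_force: 0.0
```

>>> jog_arm --pt "0 0 0 0 0 -0.12 1" --pt "0 0 0 0 0 -0.24 1" --pt "0 0 0 0 0 -0.36 1" --pt "0 0 0 0 0 -0.48 1" --pt "0 0 0 0 0 -0.6 1"

```text
clock: 13.07
position: [0.5129, -0.3671, 0.2052]
ee_rot: [0.068, 0.998, 0.0, -0.0]
ft_force: [0.5, 1.1, -0.5]
grip_width: 0.996
grasp_force: 0.0
```

```bash
python3 - <<'E'
from m import *
o=get_obs();print(o['position'],o['joint_pos'].round(2),o['ee_rot'])
c=cam('wrist');np.savez('/tmp/w4',**c);save(c,'w4.png');print(fproj(c,np.array([.512,-.367,.095])),fproj(c,np.array([.565,-.367,.053])))
E
```

```text
[ 0.51290391 -0.36710115  0.20516865] [ 1.13  0.49 -0.79  1.48  0.35  1.32  1.75] [ 6.77168619e-02  9.97704576e-01  2.97497859e-05 -6.33000246e-05]
[326.50250263 250.89958225] [335.19370926 300.33805777]
```

View pics/w4.png

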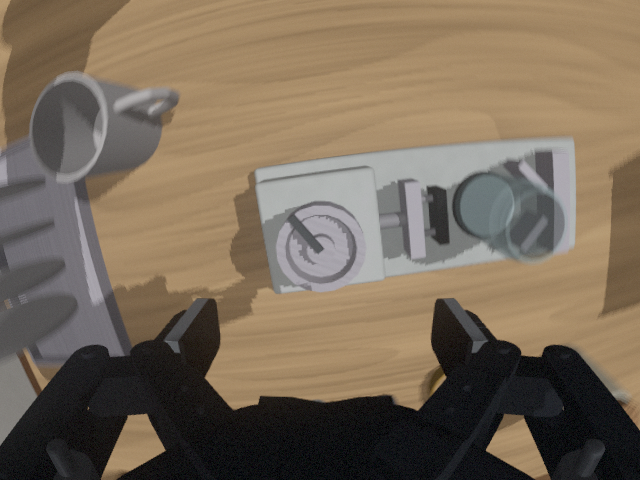

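The wrist view shows the wheel centred near (320,247), predicted at (326,251), with the pointer from (320,249) to (292,214). I'll refine the centre and pointer angle from depth.

```bash
cat >> m.py <<'E'
def fcloud(c):
    K=c['K'];v,u=np.mgrid[0:480,0:640].astype(float);x=(u-K[0,2])/K[0,0];y=(v-K[1,2])/K[1,1];r=np.hypot(x,y)+1e-12
    d=c['depth'];s=np.tan(np.minimum(r,1.5))/r
    return (np.stack([x*s*d,y*s*d,d],-1)-c['t'])@c['R']
def wheel(c):
    P=fcloud(c)
    m=(P[...,2]>.086)&(P[...,2]<.106)&(np.hypot(P[...,0]-.512,P[...,1]+.368)<.045)
    q=P[m];(x,y),r=cv2.minEnclosingCircle((q[:,:2]*1000).astype(np.float32));print('wheel',len(q),x,y,r,q.mean(0),np.median(q[:,2]))
    g=c['color'].astype(int).sum(-1);R=np.hypot(P[...,0]-x/1000,P[...,1]-y/1000);mm=m&(R>.008)&(R<.027)
    d=mm&(g<np.percentile(g[mm],7));w=P[d][:,:2]-[x/1000,y/1000]
    a=np.arctan2(-w[:,1],w[:,0])%(2*np.pi);an=np.angle(np.exp(1j*a).mean());print('pointer cw from +x',an%(2*np.pi),'conc',abs(np.exp(1j*a).mean()))
E
python3 - <<'E'
from m import *
for n in('w3','w4'):wheel(dict(np.load(f'/tmp/{n}.npz')))
c=dict(np.load('/tmp/w4.npz'));a=fonz(c,320,249,.097);b=fonz(c,292,214,.097);print(a,b,np.arctan2(-(b-a)[1],(b-a)[0])%6.283)
c=dict(np.load('/tmp/w3.npz'));a=fonz(c,514,242,.097);b=fonz(c,529,276,.097);print(a,b,np.arctan2(-(b-a)[1],(b-a)[0])%6.283);print('mark',fonz(c,497,188,.053))
E
```

```text
wheel 4002 511.014404296875 -370.4051513671875 29.710079193115234 [ 0.51122257 -0.36932303  0.0920018 ] 0.09373326680591815
pointer cw from +x 2.4478277968365885 conc 0.6659363682826489
wheel 6115 510.5519104003906 -370.57232666015625 29.19529151916504 [ 0.5102358  -0.37047755  0.09216081] 0.09414832984381587
pointer cw from +x 2.7663201960998327 conc 0.5802253798485537
[ 0.50964563 -0.37083483  0.097     ] [ 0.48505607 -0.38490384  0.097     ] 2.621899904643006
[ 0.51344085 -0.36724786  0.097     ] [ 0.48616341 -0.38550128  0.097     ] 2.55185464385689
mark [ 0.54844115 -0.37044045  0.053     ]
```

>>> jog_arm --pt "0.0015 -0.0037 0.02 0 0 0 1" --pt "0.0015 -0.0037 0.05 0 0 0 1" --pt "0.0015 -0.0037 0.08 0 0 0 1" --pt "0.0015 -0.0037 0.1 0 0 0 1" --pt "0.0015 -0.0037 0.114 0 0 0 1"

```text
clock: 13.53
position: [0.5099, -0.3702, 0.0887]
ee_rot: [0.072, 0.997, 0.001, -0.001]
ft_force: [0.7, -0.4, 0.0]
grip_width: 1.002
grasp_force: 0.0
```

>>> jog_arm --pt "0 0 0 0 0 0 0.9" --pt "0 0 0 0 0 0 0.4" --pt "0 0 0 0 0 0 0.3" --pt "0 0 0 0 0 0 0.1" --pt "0 0 0 0 0 0 -0.1" --grip_force 50

```text
clock: 13.95
position: [0.5121, -0.3701, 0.0935]
ee_rot: [0.07, 0.998, -0.0, 0.001]
ft_force: [-1.8, 5.2, 5.3]
grip_width: 0.659
grasp_force: 54.0
```

>>> jog_arm --pt "0 0 0 0 0 0 -0.3" --pt "0 0 0 0 0 0 -0.3" --pt "0 0 0 0 0 0 -0.3"

```text
clock: 14.2
position: [0.5121, -0.37, 0.0935]
ee_rot: [0.07, 0.998, -0.0, 0.001]
ft_force: [-2.3, 4.8, 4.8]
grip_width: 0.663
grasp_force: 54.0
```

>>> jog_arm --pt "0 0 0 0 0 0.12 -0.3" --pt "0 0 0 0 0 0.24 -0.3" --pt "0 0 0 0 0 0.36 -0.3" --pt "0 0 0 0 0 0.48 -0.3" --pt "0 0 0 0 0 0.6 -0.3"

```text
clock: 14.62
position: [0.5118, -0.3705, 0.0935]
ee_rot: [0.365, 0.931, -0.0, 0.001]
ft_force: [-2.2, 3.0, 4.4]
grip_width: 0.66
grasp_force: 54.1
```

>>> jog_arm --pt "0 0 0 0 0 0.12 -0.3" --pt "0 0 0 0 0 0.24 -0.3" --pt "0 0 0 0 0 0.36 -0.3" --pt "0 0 0 0 0 0.48 -0.3" --pt "0 0 0 0 0 0.6 -0.3"

```text
clock: 15.03
position: [0.5114, -0.3708, 0.0935]
ee_rot: [0.624, 0.782, -0.0, 0.001]
ft_force: [-3.5, 3.1, 6.4]
grip_width: 0.662
grasp_force: 54.2
```

```bash
python3 - <<'E'
from m import *
o=get_obs();print(o['position'],o['joint_pos'].round(2),o['ee_rot'],o['ft_force'],o['torque'])
c=cam('wrist');np.savez('/tmp/w5',**c);save(c,'w5.png')
E
```

```text
[ 0.51140783 -0.3707693   0.09346449] [ 0.94  0.53 -0.51  1.6   0.28  1.09  0.58] [ 6.23570099e-01  7.81767006e-01 -1.89198322e-04  8.02976544e-04] [-3.46139134  3.11711134  6.41570184] [0.53172383 1.20902029 0.16815311]
```

View pics/w5.png

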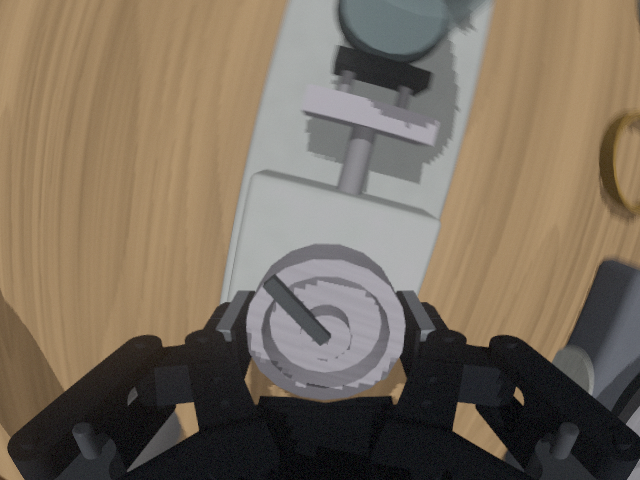

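The wrist view shows the wheel turning with the fingers, pointer from (322,340) to (270,280), and the jaw advancing towards the jar. I'll keep cranking.

>>> jog_arm --pt "0 0 0 0 0 0.12 -0.3" --pt "0 0 0 0 0 0.24 -0.3" --pt "0 0 0 0 0 0.36 -0.3" --pt "0 0 0 0 0 0.48 -0.3" --pt "0 0 0 0 0 0.6 -0.3"

```text
clock: 15.5
position: [0.5109, -0.3707, 0.0934]
ee_rot: [0.827, 0.562, -0.0, 0.0]
ft_force: [-7.5, 2.7, 7.5]
grip_width: 0.665
grasp_force: 54.6
```

>>> jog_arm --pt "0 0 0 0 0 0.12 -0.3" --pt "0 0 0 0 0 0.24 -0.3" --pt "0 0 0 0 0 0.36 -0.3" --pt "0 0 0 0 0 0.48 -0.3" --pt "0 0 0 0 0 0.6 -0.3"

```text
clock: 15.92
position: [0.5106, -0.3704, 0.0934]
ee_rot: [0.956, 0.293, -0.0, -0.0]
ft_force: [-8.9, 5.5, 10.6]
grip_width: 0.66
grasp_force: 54.8
```

>>> jog_arm --pt "0 0 0 0 0 0.12 -0.3" --pt "0 0 0 0 0 0.24 -0.3" --pt "0 0 0 0 0 0.36 -0.3" --pt "0 0 0 0 0 0.48 -0.3" --pt "0 0 0 0 0 0.6 -0.3"

```text
clock: 16.33
position: [0.5104, -0.3699, 0.0934]
ee_rot: [1.0, -0.003, -0.001, -0.0]
ft_force: [-11.0, 6.9, 11.8]
grip_width: 0.661
grasp_force: 54.9
```

```bash
cat >> m.py <<'E'
def pointer(c,cx,cy,rx0=.006,z=.096,show=1):
    # dark ridge pixels on wheel top: project to plane, line direction by farthest dark bin
    v,u=np.mgrid[0:480,0:640];g=cv2.GaussianBlur(c['color'],(3,3),0).astype(int).sum(-1)
    P=fcloud(c);R=np.hypot(P[...,0]-cx,P[...,1]-cy);m=(P[...,2]>.093)&(P[...,2]<.104)&(R<.0285)
    d=(m&(g<280)).astype(np.uint8);n,l,s,cc=cv2.connectedComponentsWithStats(d)
    i=1+np.argmax(s[1:,4]);w=P[l==i][:,:2]
    vx,vy,x0,y0=cv2.fitLine(w.astype(np.float32),2,0,.001,.001).ravel();e=w.mean(0)-[cx,cy]
    if vx*e[0]+vy*e[1]<0:vx,vy=-vx,-vy
    print('pix',s[i],'mean',e.round(4),'angle cw from +x',np.arctan2(-vy,vx)%6.2832,'grey med',np.median(g[m]))
E
python3 - <<'E'
from m import *
o=get_obs();print(o['position'],o['joint_pos'].round(2),o['ee_rot'],o['ft_force'],o['torque'])
c=cam('wrist');np.savez('/tmp/w6',**c);save(c,'w6.png')
for n in('w4','w5','w6'):pointer(dict(np.load(f'/tmp/{n}.npz')),.5112,-.3705)
E
```

```text
[ 0.51042413 -0.36993494  0.0933989 ] [ 0.69  0.48 -0.18  1.61  0.09  1.06 -1.09] [ 9.99996577e-01 -2.51999647e-03 -5.28053570e-04 -4.66233340e-04] [-11.01173076   6.93037419  11.84029046] [1.6672027  2.24593596 0.19711963]
pix [289 216  34  36 300] mean [-0.0131 -0.0078] angle cw from +x 2.5713832 grey med 500.0
pix [ 264  276   67   69 1315] mean [-0.012   0.0091] angle cw from +x 3.7867732 grey med 467.0
pix [ 262  274   69   72 1465] mean [0.0116 0.009 ] angle cw from +x 5.5809627 grey med 391.0
```

>>> jog_arm --pt "0 0 0 0 0 0.1 -0.3" --pt "0 0 0 0 0 0.2 -0.3" --pt "0 0 0 0 0 0.3 -0.3" --pt "0 0 0 0 0 0.4 -0.3" --pt "0 0 0 0 0 0.48 -0.3"

```text
clock: 16.8
position: [0.5105, -0.3695, 0.0934]
ee_rot: [0.971, -0.24, -0.001, -0.001]
ft_force: [-11.0, 8.3, 12.2]
grip_width: 0.663
grasp_force: 54.9
```

>>> jog_arm --pt "0 0 0 0 0 0.08 -0.3" --pt "0 0 0 0 0 0.15 -0.3" --pt "0 0 0 0 0 0.2 -0.3" --pt "0 0 0 0 0 0.21 -0.3" --pt "0 0 0 0 0 0.21 -0.3"

```text
clock: 17.22
position: [0.5107, -0.3694, 0.0934]
ee_rot: [0.941, -0.338, -0.001, -0.001]
ft_force: [-10.9, 8.9, 13.0]
grip_width: 0.664
grasp_force: 55.0
```

```bash
python3 - <<'E'
from m import *
o=get_obs();print(o['position'],o['joint_pos'].round(2),o['ee_rot'],o['ft_force'],o['torque'])
c=cam('wrist');np.savez('/tmp/w7',**c);save(c,'w7.png')
pointer(c,.5112,-.3705)
E
```

```text
[ 0.51065698 -0.36935696  0.09340465] [ 0.59  0.48 -0.05  1.62  0.03  1.05 -1.72] [ 9.41121114e-01 -3.38068154e-01 -6.93376767e-04 -7.01122457e-04] [-10.92553952   8.89081979  13.04889555] [ 1.94003068  2.14441371 -0.0832183 ]
pix [ 264  274   67   71 1338] mean [ 0.0154 -0.0008] angle cw from +x 6.25444 grey med 395.0
```

View pics/w7.png

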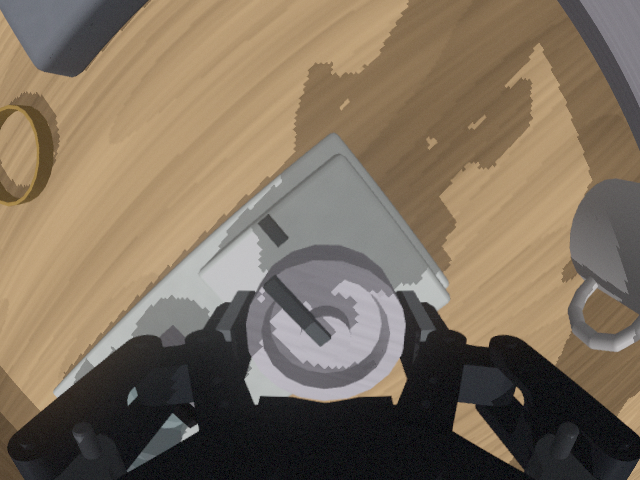

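The wrist view shows the pointer (325,340)-(270,280) parallel to the mark bar at (273,230); the fit gives it 0.03 rad short. That is within tolerance, so I'll release and rise.

>>> jog_arm --pt "0 0 0 0 0 0 0.6" --pt "0 0 0 0 0 0 1" --pt "0 0 0 0 0 0 1" --pt "0 0 0 0 0 0 1" --pt "0 0 0 0 0 0 1"

```text
clock: 17.68
position: [0.5112, -0.3709, 0.0917]
ee_rot: [0.941, -0.338, 0.0, 0.0]
ft_force: [-0.4, 0.2, 0.1]
grip_width: 1.0
grasp_force: 0.0
```

>>> jog_arm --pt "0 0 -0.02 0 0 0 1" --pt "0 0 -0.05 0 0 0 1" --pt "0 0 -0.09 0 0 0 1" --pt "0 0 -0.13 0 0 0 1" --pt "0 0 -0.165 0 0 0 1"

```text
clock: 18.1
position: [0.511, -0.3708, 0.2592]
ee_rot: [0.941, -0.338, 0.001, 0.0]
ft_force: [0.8, -0.5, 0.7]
grip_width: 1.001
grasp_force: 0.0
```

>>> jog_arm --pt "0 0 0 0 0 -0.12 1" --pt "0 0 0 0 0 -0.24 1" --pt "0 0 0 0 0 -0.36 1" --pt "0 0 0 0 0 -0.48 1" --pt "0 0 0 0 0 -0.6 1"

```text
clock: 18.52
position: [0.511, -0.3708, 0.2564]
ee_rot: [0.999, -0.042, 0.0, 0.0]
ft_force: [0.3, -0.4, -0.0]
grip_width: 1.002
grasp_force: 0.0
```

```bash
python3 - <<'E'
from m import *
o=get_obs();print(o['position'],o['joint_pos'].round(2),o['ee_rot'],o['ft_force'])
yaw=2*np.arctan2(o['ee_rot'][1],o['ee_rot'][0]);print('yaw',yaw)
c=cam('wrist');np.savez('/tmp/w8',**c)
pointer(c,.5112,-.3705);P=fcloud(c)
q=P[(P[...,2]>.085)&(P[...,2]<.115)&(abs(P[...,0]-.513)<.05)&(abs(P[...,1]+.215)<.05)];print('jar top',len(q),q.mean(0),np.percentile(q,98,axis=0),np.percentile(q,2,axis=0))
T=cam('top');P=cloud(T)
q=P[(P[...,2]>.135)&(P[...,2]<.175)&(abs(P[...,0]-.556)<.06)&(abs(P[...,1]-.306)<.03)];print('handle',len(q),np.median(q,0))
E
```

```text
[ 0.51096074 -0.37081479  0.25644642] [ 0.65  0.35 -0.13  1.44  0.04  1.36 -1.13] [ 9.99131316e-01 -4.16723239e-02  1.33515090e-04  1.14888565e-04] [ 0.32873704 -0.38175775 -0.00149134]
yaw -0.0833687904739043
pix [318 197   8  36 155] mean [0.0152 0.0001] angle cw from +x 6.2543507 grey med 510.0
jar top 2368 [ 0.51498818 -0.2214596   0.09966589] [ 0.54063204 -0.19049659  0.10950495] [ 0.48813041 -0.24523937  0.08574823]
handle 110 [0.5559475  0.30324704 0.15740663]
```

>>> jog_arm --pt "0 0 0 0 0 -0.083 1" --pt "0 0 0 0 0 -0.083 1"

```text
clock: 18.78
position: [0.5109, -0.3708, 0.2564]
ee_rot: [1.0, -0.003, 0.0, 0.0]
ft_force: [-0.5, 0.5, -0.4]
grip_width: 0.999
grasp_force: 0.0
```

>>> jog_arm --pt "0.002 -0.034 0 0 0 0 1" --pt "0.004 -0.068 0 0 0 0 1" --pt "0.006 -0.102 0 0 0 0 1" --pt "0.009 -0.136 0 0 0 0 1" --pt "0.011 -0.17 0 0 0 0 1"

```text
clock: 19.2
position: [0.523, -0.1992, 0.2565]
ee_rot: [1.0, -0.006, 0.0, 0.0]
ft_force: [0.5, 0.9, 0.4]
grip_width: 1.0
grasp_force: 0.0
```

>>> jog_arm --pt "0.002 -0.034 0 0 0 0 1" --pt "0.004 -0.068 0 0 0 0 1" --pt "0.006 -0.102 0 0 0 0 1" --pt "0.009 -0.136 0 0 0 0 1" --pt "0.011 -0.17 0 0 0 0 1"

```text
clock: 19.62
position: [0.535, -0.0293, 0.2566]
ee_rot: [1.0, -0.006, 0.0, 0.0]
ft_force: [0.8, 0.3, 0.0]
grip_width: 1.004
grasp_force: 0.0
```

>>> jog_arm --pt "0.002 -0.034 0 0 0 0 1" --pt "0.004 -0.068 0 0 0 0 1" --pt "0.006 -0.102 0 0 0 0 1" --pt "0.009 -0.136 0 0 0 0 1" --pt "0.011 -0.17 0 0 0 0 1"

```text
clock: 20.03
position: [0.5471, 0.1406, 0.2565]
ee_rot: [1.0, -0.006, 0.0, -0.0]
ft_force: [0.5, -0.8, 0.6]
grip_width: 1.0
grasp_force: 0.0
```

>>> jog_arm --pt "0.002 -0.034 0 0 0 0 1" --pt "0.004 -0.068 0 0 0 0 1" --pt "0.006 -0.102 0 0 0 0 1" --pt "0.009 -0.136 0 0 0 0 1" --pt "0.011 -0.167 0 0 0 0 1"

```text
clock: 20.45
position: [0.559, 0.308, 0.2563]
ee_rot: [1.0, -0.006, 0.0, -0.0]
ft_force: [0.1, 0.2, 0.0]
grip_width: 0.999
grasp_force: 0.0
```

>>> jog_arm --pt "0 0 0 0 0 0 1" --pt "0 0 0 0 0 0 1" --pt "0 0 0 0 0 0 1"

```text
clock: 20.7
position: [0.5593, 0.3055, 0.256]
ee_rot: [1.0, -0.005, -0.0, 0.0]
ft_force: [2.0, -0.9, -0.1]
grip_width: 1.001
grasp_force: 0.0
```

>>> jog_arm --pt "-0.003 0 0.03 0 0 0 1" --pt "-0.003 0 0.06 0 0 0 1" --pt "-0.003 0 0.083 0 0 0 1" --pt "-0.003 0 0.095 0 0 0 0.4" --pt "-0.003 0 0.095 0 0 0 -0.4" --grip_force 40

```text
clock: 21.12
position: [0.5556, 0.3037, 0.1587]
ee_rot: [1.0, -0.005, -0.002, 0.001]
ft_force: [0.5, -0.3, -0.6]
grip_width: 0.751
grasp_force: 0.0
```

>>> jog_arm --pt "0 0 0 0 0 0 -1" --pt "0 0 0 0 0 0 -1" --pt "0 0 0 0 0 0 -1" --pt "0 0 0 0 0 0 -1" --pt "0 0 0 0 0 0 -1"

```text
clock: 21.53
position: [0.5568, 0.3061, 0.1629]
ee_rot: [1.0, -0.003, 0.001, -0.0]
ft_force: [-1.8, -2.1, 6.7]
grip_width: 0.13
grasp_force: 39.7
```

>>> jog_arm --pt "0 0.012 0 0 0 0 -1" --pt "0 0.032 0 0 0 0 -1" --pt "0 0.052 0 0 0 0 -1" --pt "0 0.072 0 0 0 0 -1" --pt "0 0.092 0 0 0 0 -1"

```text
clock: 21.95
position: [0.5563, 0.2143, 0.1629]
ee_rot: [1.0, -0.003, 0.002, -0.001]
ft_force: [3.2, 2.6, 3.8]
grip_width: 0.126
grasp_force: 42.0
```

>>> jog_arm --pt "0 0.02 0 0 0 0 -1" --pt "0 0.04 0 0 0 0 -1" --pt "0 0.06 0 0 0 0 -1" --pt "0 0.08 0 0 0 0 -1" --pt "0 0.093 0 0 0 0 -1"

```text
clock: 22.37
position: [0.5559, 0.1197, 0.1629]
ee_rot: [1.0, -0.004, 0.001, -0.0]
ft_force: [1.9, 1.5, 3.3]
grip_width: 0.129
grasp_force: 42.0
```

>>> jog_arm --pt "0 0.001 0 0 0 0 -1" --pt "0 0.0015 0 0 0 0 -1" --pt "0 0.0015 0 0 0 0 -1"

```text
clock: 22.62
position: [0.5559, 0.1193, 0.1629]
ee_rot: [1.0, -0.003, 0.001, 0.0]
ft_force: [-0.8, -0.9, 5.6]
grip_width: 0.131
grasp_force: 42.7
```

The TCP is back at 0.1193, against 0.1189 when the door was shut at the start. I'll release, rise and check.

>>> jog_arm --pt "0 0 0 0 0 0 1" --pt "0 0 0 0 0 0 1" --pt "0 0 0 0 0 0 1" --pt "0 0 0 0 0 0 1" --pt "0 0 0 0 0 0 1"

```text
clock: 23.03
position: [0.5549, 0.1196, 0.1612]
ee_rot: [1.0, -0.003, -0.0, 0.0]
ft_force: [0.1, -0.6, -0.2]
grip_width: 0.834
grasp_force: 0.0
```

>>> jog_arm --pt "0 0 -0.02 0 0 0 1" --pt "0 0 -0.05 0 0 0 1" --pt "0 0 -0.09 0 0 0 1" --pt "0 0 -0.12 0 0 0 1" --pt "0 0 -0.12 0 0 0 1"

```text
clock: 23.45
position: [0.557, 0.1205, 0.2881]
ee_rot: [1.0, -0.003, 0.005, -0.001]
ft_force: [0.1, 0.9, 0.3]
grip_width: 1.0
grasp_force: 0.0
```

>>> jog_arm --pt "-0.03 0 0 0 0 0 1" --pt "-0.06 0 0 0 0 0 1" --pt "-0.09 0 0 0 0 0 1" --pt "-0.09 0 0 0 0 0 1" --pt "-0.09 0 0 0 0 0 1"

```text
clock: 23.87
position: [0.4642, 0.1201, 0.2817]
ee_rot: [1.0, -0.003, 0.001, 0.001]
ft_force: [0.5, 0.4, 0.3]
grip_width: 1.003
grasp_force: 0.0
```

```bash
python3 - <<'E'
from m import *
T=cam('top');S=cam('scene');P=cloud(T)
q=P[(P[...,2]>.135)&(P[...,2]<.165)&(abs(P[...,0]-.556)<.03)&(abs(P[...,1]-.12)<.03)];print('handle',len(q),np.median(q,0) if len(q) else '')
a=np.hstack([cv2.resize(T['color'][130:330,120:480],(480,267)),cv2.resize(S['color'][120:370,190:450],(278,267))]);cv2.imwrite('pics/end.png',a[:,:,::-1]);print(get_obs()['position'])
E
```

```text
handle 88 [0.55393893 0.11998718 0.15785436]
[0.46549506 0.11990347 0.28147532]
```

View pics/end.png

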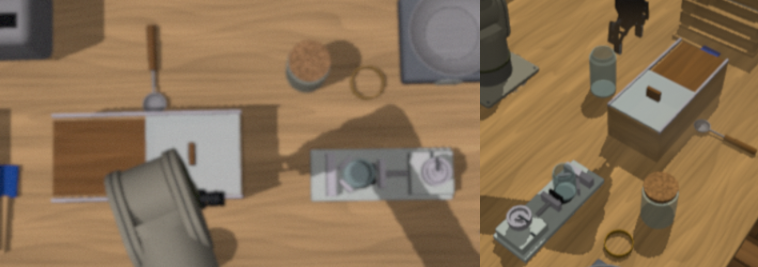

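The final picture shows the door shut with its handle at (192,152), the jar clamped at (358,173), the pointer towards the mark and the other things in place. I'll hand in.

```bash
python3 -c "
from workcell import workorder
print(workorder.hand_in())"
```

```text
the job is handed in; nothing more can be done
None
```

The job is handed in (verdict not shown): the jar stands in the clamp with the pointer about 0.03 rad from its mark, the door is shut within about 1 mm and the hand is clear; pad force on the jar could not be measured, but should be about 7–8 N.

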